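Index the roll carousel to bring up the label roll

ROBOT

A 7-joint arm with a two-finger parallel gripper is mounted at the origin on a cart in front of the work surface, level with it; the furniture and walls round the work are solid. World frame = base frame: x ahead of the robot, y to its left, z up, the work surface at z = 0. Lengths are in mm, angles in rad, forces in N, time in s.
With the tool pointing down it reaches from about 400 to 850 mm from the base axis. Payload 10.4 kg.
Tool frame: the origin (TCP) lies at the very end of the fingers, on their centre line; the grasp point (between the pads) lies 19 mm behind it (grip_depth is the distance from the TCP to the grasp point, in mm); z points along the fingers, x is the direction in which the jaws open and shut, and the axes are right-handed (so a half turn about z gives the same grasp; the last joint's range is limited). The gripper opens to 85 mm and grips with 20 to 120 N. Pads are 22 mm wide; open, the fingers measure 114 mm over their backs; the gripper's body (76 mm by 85 mm) begins 54 mm behind the grasp point. The pads swing forward as they close: fully open they stand 13 mm farther back than shut.
Start: joints at [-1.356, 0.332, -0.065, 1.46, 0.022, 1.35, -0.088], TCP at [147.213, 607.437, 231.338] pointing down, gripper open.
Joint ranges: [-2.6, 2.6], [-0.5, 2.12], [-1.47, 1.34], [0.16, 2.42], [-1.27, 4.41], [0.06, 2.06], [-2.6, 2.6]. Speed limits (rad/s): [2.22, 2.22, 2.79, 2.79, 3.14, 3.14, 3.14].

INTERFACE

Orientations are given as a rotation vector (axis times angle).
In Python, from cell import read_state, camera, get_calibration, close_job, spot_in, cut_out, grip_depth gives the robot as it stands.
- The arm moves only by the tool send_rows, never from a script. Its argument "deltas" is a list of rows, each a list of 7 numbers: the turn, a rotation vector about the tool's x, y, z in rad, then the shift along the tool's x, y, z in cm, then the opening, from 0 (shut) to 1 (fully open). A call has 1 to 10 rows; each row shifts and turns the commanded pose from where the row before left it, along the tool's axes as they then stand; what a row does not reach is not made up. A row lasts 1/10 s, in which the tool goes at most 50 mm and 8.59 degrees, less where a joint would pass 70% of its speed; a pose out of reach is approached as far as the arm can. A call with a gripper value outside its range is refused whole. The fingers move at their own pace and stop on an object; the grip force is fixed at half the most. Time passes only in rows, so rows that do not move let the fingers close. It gives the time, the measured TCP pose, the force and the opening at its end, in the units of the state.
- read_state(): the state, without advancing time (a new reading comes with each control period).
- camera(name): name is "scene" or "top" or "wrist"; returns (picture, depth): 480x640x3 uint8, red, green, blue; 480x640 float32, mm along the optical axis (not along the pixel's ray), 0 where there is no reading.
- get_calibration(name): a dict with "camera_matrix" (3x3 intrinsics, pixels), "world_from_camera" (4x4, takes a point from camera to world coordinates). Camera axes: x right, y down, z forward; pixel columns grow to the right and rows downward; lengths in mm; the calibration is good to about 2 mm. A picture is of the moment at which its call begins: read the wrist's pose just before it. get_calibration takes no time and is no camera call; for the wrist camera it gives the pose at the moment of the call.
- close_job(): hands the job in, once; it reports no verdict.
Trained networks look in the newest picture that a camera, given by its name, has taken for a name from the list of things; names that differ only in an ending like _2 or _b are one class to them, and where a whole thing is asked for, a point or a joint stands for the part that bears it (a point fixed in the world has none). Each returns a list of dicts, best first, with "conf" (0 to 1); they miss things now and then, are a little off and sometimes report something else, mostly with a low value. They report only what shows in the picture. A call takes as long as a camera call.
- spot_in(label, camera): "point" ([x, y, z] in mm, in the coordinates of the camera as it stood for that picture, good to about 4 mm: the middle of the surface that is visible of it).
- cut_out(label, camera): "region" (480x640 bool, what is visible of it).
The state is a dict: "time": time; "joint_pos": joint angles; "qd": joint speeds; "tau": joint torques, N m; "tool_pos": TCP position; "orientation": TCP orientation; "ft_force": force on the tool from outside, world axes, zero at the start; "wrist_torque": the same for the moment, N m; "opening": finger opening in mm.
Only numpy, scipy, OpenCV 4.12 (cv2) and the standard library are available. Lean on these libraries where they do the work, as an engineer would, in place of code of your own. Each camera call takes 0.05 s, during which the arm holds its last target.

TASK

The place at the pointer of the roll carousel is empty. Turn the carousel by its T-handle one click, whichever way brings the white label roll to the pointer, and leave it clicked in there with the handle released. Do not touch the rolls or disturb the other things on the bench.

Things in the scene. Friction and masses are not known exactly. Their poses are not given: they have to be found in the camera images.
- carousel: Fixed base of the roll carousel, bolted to the bench: grey round foot plate, 210 mm across, with an arm to its front (-x of the base) that ends in a grey upright with a small steel pointer, 188 mm from the axis and 76 mm high. Origin on the turning axis at bench level; z up; its -x axis points from the turning axis to the pointer.
- turntable (a joint): Angle of the turntable on its base in rad, positive counterclockwise seen from above, 0 at the start. A sprung ball clicks it into place each 60 degrees (1.047 rad). Leaving a click takes about 0.25 N m; past half-way (0.52 rad) the spring pulls it on into the next click; drag about 0.12 N m at 1 rad/s. It can turn a full turn either way.
- plate (a point): Centre of the turntable's top, on the turning axis, 54 mm over the bench; turns with the table. Aluminium plate, 316 mm across, with a low rim whose top is 62 mm over the bench, and six round grey pads (94 mm across, centres 105 mm from the axis, 60 degrees apart, tops 56 mm over the bench).
- handle (a point): Centre of the T-handle's bar, on the turning axis, 148 mm over the bench. Black level bar, 130 mm long (this frame's x), 16 mm wide (y), 24 mm tall (136 to 160 mm over the bench), on a 26 mm round steel column with a 36 mm collar under the bar. The frame turns with the table; at the start the bar points from the axis to the pointer.
- pickup (a point): The place at the pointer: point on the base at the height of the pads' tops, 105 mm from the axis towards the pointer, where a pad's centre stands when the table is clicked in.
- label_roll: White label roll, 68 mm across, 50 mm high, standing on one of the two pads next to the pickup place (60 degrees to one side of the pointer; the side varies). Origin at the centre of its underside, z up. Loose.
- tape_roll: Red roll of adhesive tape, 92 mm across, 19 mm high, lying flat on the pad at the other side of the pickup place. Origin at the centre of its underside, z up. Loose.
- marker_1: Felt marker with blue cap lying on the bench at the left, 138 x 19 x 18 mm; origin at the centre of its underside. A bystander.
- marker_2: Felt marker with red cap lying on the bench at the left, 138 x 19 x 18 mm; origin at the centre of its underside. A bystander.
- tube_clamp_1: Blue plastic tube clamp lying flat on the bench at the right, 114 x 27 x 7 mm; origin at the centre of its underside. A bystander.
- cutter: Yellow cutter knife, closed, lying on the bench at the right, 154 x 19 x 15 mm; origin at the centre of its underside. A bystander.

How it is judged:
By the outcome, as a careful person would: the job done as asked, in the order asked, and still so for the second after the job is handed in, with the robot touching nothing.
It also fails if it takes over 35 s, if anything falls off the work surface, if the arm or the gripper's body presses on something with over 40 N, if the wrist force passes 120 N, or if a joint passes its speed limit or range.

## Working session

There is one attempt and no reset: what is moved stays moved. The work goes in short steps, Python scripts to look and compute and a tool call to move; the robot and the scene stay as the last step left them, time stands still between calls to the robot, and variables do not carry over. Pictures are saved under pics/ and viewed, and the job is handed in when it is done.

Besides the shell and the picture viewer there is one more tool, called in YAML: its name, and indented under it one key for each argument. send_rows: Moves the arm, as the interface text tells. Its arguments: {"type":"object","properties":{"deltas":{"type":"array","items":{"type":"array","items":{"type":"number"}}}},"required":["deltas"]}

```bash
mkdir -p pics; python3 - <<'E'
from cell import *
import cv2,numpy as np
s=read_state();print(s['time'],s['tool_pos'],s['orientation'],s['opening'],grip_depth)
for c in ['scene','top']:
    im,d=camera(c);cv2.imwrite(f'pics/{c}0.png',im[:,:,::-1])
    K=get_calibration(c);T=np.array(K['world_from_camera'])
    for l in ['handle','plate','label_roll','tape_roll','carousel']:
        for r in spot_in(l,c)[:2]:
            print(c,l,round(r['conf'],2),(T@np.append(r['point'],1))[:3].round(1))
E
```

```text
0.0 [147.18482202 607.04328537 230.52702182] [ 2.46854522e+00  1.94164573e+00 -1.62487554e-03] 85.48995183559555 18.700000000000003
scene handle 0.96 [638.6  45.3  55.5]
scene plate 0.86 [638.4  47.5  56.9]
scene tape_roll 0.77 [605.9 143.2  72.6]
scene carousel 0.63 [630.8  42.5  56.6]
top handle 0.93 [545.8  40.8  55.2]
top handle 0.45 [546.3  35.4  53.6]
top plate 0.97 [549.4  36.8  56.6]
top label_roll 0.62 [452.7  13.4 107.2]
top label_roll 0.38 [ 651.2 -300.4    7.1]
top tape_roll 0.58 [579.1 139.1  76.3]
top carousel 0.81 [544.9  34.   56.4]
top carousel 0.23 [ 651.6 -299.8   11. ]
```

View pics/scene0.png

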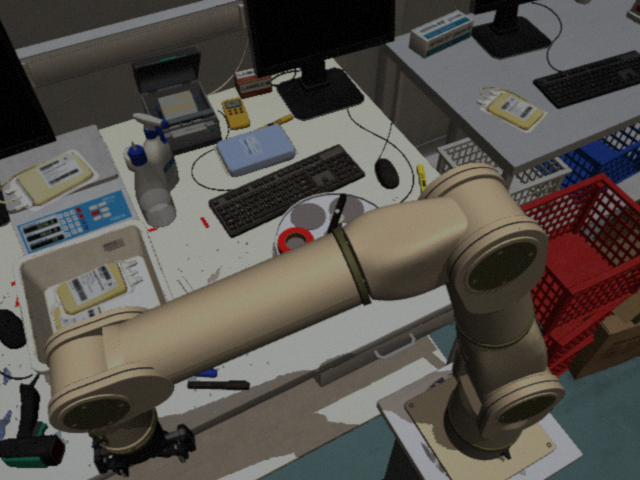

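View pics/top0.png

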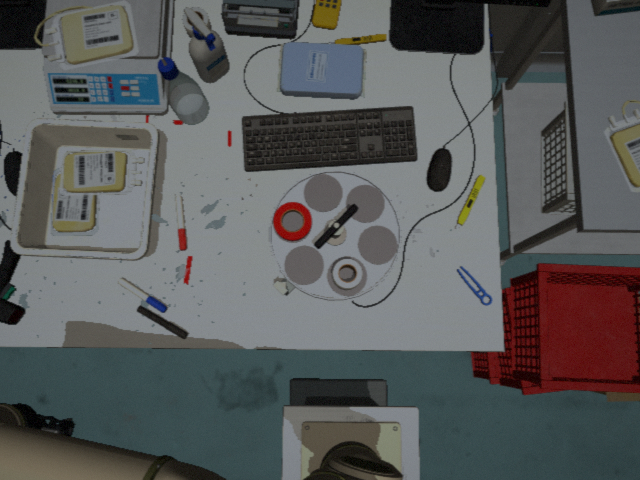

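The top view shows the pointer at about (281,285) with the empty pad at (304,265). The white roll is at (347,276), the tape at (292,221) and the bar is centred near (335,228). Bringing the white roll to the pointer means turning clockwise, about −60°. Next I measure the axis and the bar angle.

```bash
cat > h.py <<'E'
from cell import *
import cv2,numpy as np
def cloud(c):
    im,d=camera(c);k=get_calibration(c);K=np.array(k['camera_matrix']);T=np.array(k['world_from_camera'])
    v,u=np.mgrid[:480,:640]
    P=np.stack([(u-K[0,2])/K[0,0]*d,(v-K[1,2])/K[1,1]*d,d],-1)@T[:3,:3].T+T[:3,3]
    P[d==0]=np.nan
    return im,d,P
def bar(P,c=(550,37)):
    m=(P[...,2]>138)&(P[...,2]<172)&(np.hypot(P[...,0]-c[0],P[...,1]-c[1])<90)
    q=P[m];r=cv2.minAreaRect(q[:,:2].astype(np.float32))
    w,V=np.linalg.eigh(np.cov(q[:,:2].T));a=V[:,1]
    print('bar n',len(q),'mean',q.mean(0).round(1),'rect',r,'angle',np.degrees(np.arctan2(a[1],a[0])).round(1))
    return m
def circ(P,m):
    q=P[m];A=np.c_[2*q[:,:2],np.ones(len(q))];s=np.linalg.lstsq(A,(q[:,:2]**2).sum(1),rcond=None)[0]
    return s[:2],np.sqrt(s[2]+s[0]**2+s[1]**2)
E
python3 - <<'E'
from h import *
im,d,P=cloud('top');bar(P)
z=P[...,2];r=np.hypot(P[...,0]-550,P[...,1]-37)
m=(z>45)&(z<75)&(r<185);c=cv2.minEnclosingCircle(P[m][:,:2].astype(np.float32));print('plate',c,np.nanmedian(z[m]))
m=(z>95)&(z<120)&(r<160);print('roll',P[m].mean(0),m.sum(),cv2.minEnclosingCircle(P[m][:,:2].astype(np.float32)))
m=(z>66)&(z<90)&(r>165)&(r<230);print('pointer',P[m].mean(0),m.sum())
m=(z>40)&(r<400)&(r>190);print('tall near',P[m][:,:].min(0) if m.any() else 0,P[m].max(0) if m.any() else 0)
big=cv2.resize(im[150:330,230:440],None,fx=3.5,fy=3.3,interpolation=2);cv2.imwrite('pics/crop1.png',big[:,:,::-1])
E
```

```text
bar n 475 mean [551.3  40.5 157.2] rect ((552.2263793945312, 40.86249542236328), (34.69824981689453, 128.65489196777344), 55.114078521728516) angle 135.9
plate ((544.0191040039062, 50.747962951660156), 171.21591186523438) 55.13023019672448
roll [453.59616998  12.85263494 104.86510414] 495 ((481.457275390625, 22.775959014892578), 63.91709899902344)
pointer [422.56636177 165.29752042  75.51886362] 131
tall near [ 406.01003334 -242.45493879   40.0124062 ] [948.23055093 183.68009368  80.80614189]
```

View pics/crop1.png

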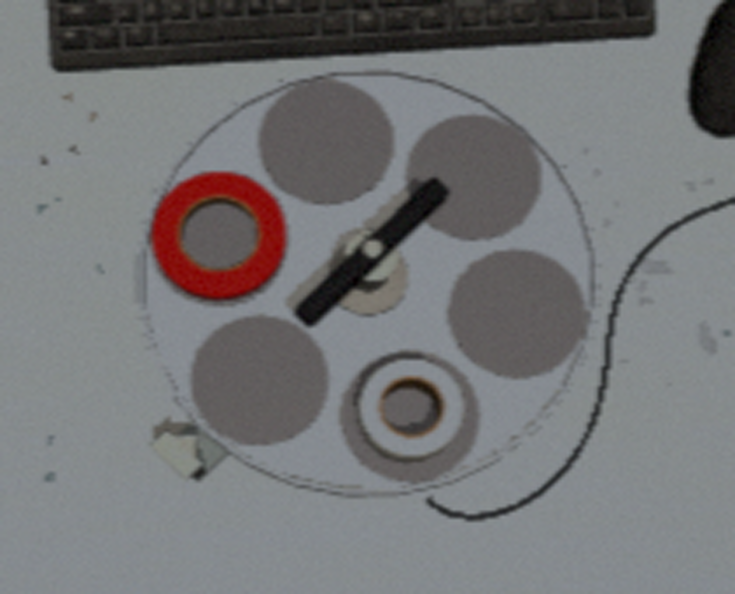

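send_rows:
  deltas:
    - [0,0,0.106,0,0,0,1]
    - [0,0,0.106,0,0,0,1]
    - [0,0,0.106,0,0,0,1]
    - [0,0,0.106,0,0,0,1]
    - [0,0,0.106,0,0,0,1]
    - [0,0,0,-0.6,2.0,0,1]
    - [0,0,0,-0.6,3.4,0,1]
    - [0,0,0,-0.6,3.4,0,1]
    - [0,0,0,-0.6,3.4,0,1]
    - [0,0,0,-0.6,3.4,0,1]

```text
time: 1.65
tool_pos: [239.3, 476.3, 231.4]
orientation: [-2.891, -1.228, -0.0]
ft_force: [-0.3, -0.6, 0.2]
opening: 85.5
```

send_rows:
  deltas:
    - [0,0,0,-0.7,3.6,0,1]
    - [0,0,0,-0.7,3.6,0,1]
    - [0,0,0,-0.7,3.6,0,1]
    - [0,0,0,-0.7,3.6,0,1]
    - [0,0,0,-0.7,3.6,0,1]
    - [0,0,0,-0.7,3.6,0,1]
    - [0,0,0,-0.7,3.6,0,1]
    - [0,0,0,-0.7,3.6,0,1]
    - [0,0,0,-0.7,3.6,0,1]
    - [0,0,0,-0.7,3.6,0,1]

```text
time: 2.65
tool_pos: [449.7, 175.8, 231.6]
orientation: [-2.891, -1.228, -0.001]
ft_force: [0.2, -0.3, -0.1]
opening: 85.4
```

send_rows:
  deltas:
    - [0,0,0,-0.5,3.6,0,1]
    - [0,0,0,-0.5,3.6,0,1]
    - [0,0,0,-0.5,3.6,0,1]
    - [0,0,0,-0.5,3.2,0,1]
    - [0,0,0,-0.5,2.0,0,1]
    - [0,0,0,-0.1,0.8,0,1]
    - [0,0,0,0,0,0,1]
    - [0,0,0,0,0,0,1]

```text
time: 3.45
tool_pos: [551.4, 43.0, 231.2]
orientation: [-2.89, -1.229, 0.0]
ft_force: [0.6, -0.6, -0.7]
opening: 85.6
```

```bash
python3 - <<'E'
from h import *
s=read_state();print(s['time'],s['tool_pos'],s['orientation'],s['joint_pos'])
im,d,P=cloud('wrist');bar(P,(552,41));cv2.imwrite('pics/w1.png',im[:,:,::-1])
z=P[...,2];r=np.hypot(P[...,0]-551,P[...,1]-40)
for lo in (152,):
    m=(z>lo)&(z<168)&(r<80);q=P[m];print(lo,m.sum(),cv2.minAreaRect(q[:,:2].astype(np.float32)),np.median(q[:,2]))
im,d,P=cloud('top');cv2.imwrite('pics/t1.png',im[:,:,::-1])
E
```

```text
3.45 [551.37941414  42.96686367 231.1849117 ] [-2.89038075e+00 -1.22923679e+00  2.71923786e-04] [-0.67585274  0.18266791  0.58771336  1.68264643 -0.10510461  1.30817164
  0.73578764]
bar n 4719 mean [549.8  45.5 157.7] rect ((553.2149047851562, 41.81556701660156), (34.55387878417969, 129.06410217285156), 47.33314514160156) angle 136.1
152 4229 ((553.4122924804688, 41.968231201171875), (16.00852394104004, 129.13101196289062), 46.119667053222656) 160.02215864441087
```

View pics/w1.png

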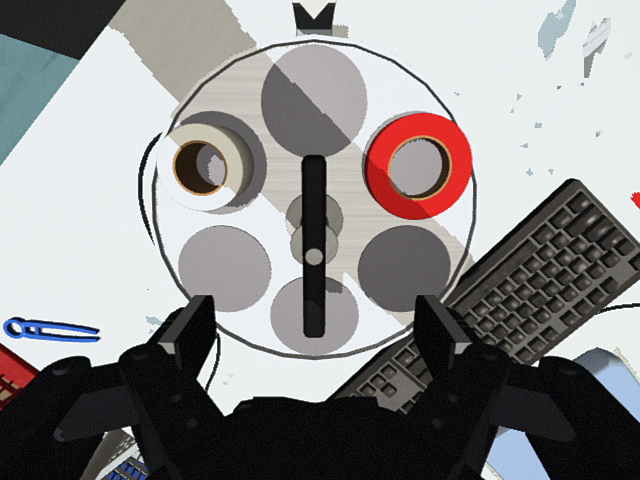

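The wrist view shows the bar vertical at column 314. It is 16 mm wide, centred at (553.4, 42), at 136.1°, with its top at z = 160. The white roll is on the left and the tape on the right. I'll go down astride the bar and grip it.

send_rows:
  deltas:
    - [0,0,0,0.07,0.2,1.0,1]
    - [0,0,0,0,0,1.6,1]
    - [0,0,0,0,0,1.6,1]
    - [0,0,0,0,0,1.6,1]
    - [0,0,0,0,0,1.4,1]
    - [0,0,0,0,0,1.0,1]
    - [0,0,0,0,0,0.8,1]
    - [0,0,0,0,0,0,1]
    - [0,0,0,0,0,0,1]

```text
time: 4.45
tool_pos: [553.9, 40.8, 141.6]
orientation: [2.892, 1.228, 0.001]
ft_force: [0.8, -0.2, -0.1]
opening: 85.6
```

send_rows:
  deltas:
    - [0,0,0,0,0,0,0.5]
    - [0,0,0,0,0,0,0.3]
    - [0,0,0,0,0,0,0.25]
    - [0,0,0,0,0,0,0.2]
    - [0,0,0,0,0,0,0.1]
    - [0,0,0,0,0,0,0]
    - [0,0,0,0,0,0,0]

```text
time: 5.15
tool_pos: [553.4, 40.5, 141.6]
orientation: [-2.892, -1.227, 0.001]
ft_force: [-5.0, -1.4, 4.9]
opening: 14.6
```

```bash
python3 - <<'E'
from h import *
s=read_state();print({k:np.round(v,2) for k,v in s.items()})
im,d=camera('wrist');cv2.imwrite('pics/w2.png',im[:,:,::-1])
E
```

```text
{'time': np.float64(5.15), 'joint_pos': array([-0.65,  0.27,  0.58,  1.79, -0.16,  1.13,  0.78]), 'qd': array([-0., -0., -0., -0., -0., -0.,  0.]), 'tau': array([-5.400e-01, -4.476e+01,  5.490e+00, -3.567e+01, -3.600e-01,
       -1.350e+00,  1.000e-02]), 'tool_pos': array([553.4 ,  40.47, 141.61]), 'orientation': array([-2.89, -1.23,  0.  ]), 'ft_force': array([-5.02, -1.37,  4.87]), 'wrist_torque': array([-0.28,  0.79,  0.  ]), 'opening': np.float64(14.59)}
```

View pics/w2.png

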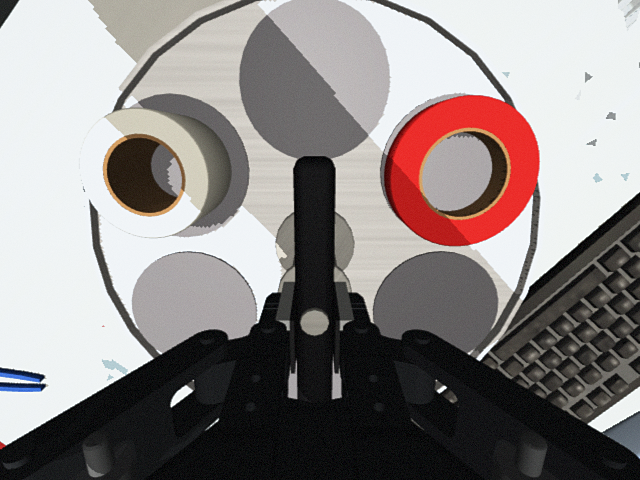

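The fingers hold the bar at its middle, with the bar running vertically up column 315 between the pads and both rolls clear. Now I turn it clockwise, gently.

send_rows:
  deltas:
    - [0,0,0.02,0,0,0,0]
    - [0,0,0.04,0,0,0,0]
    - [0,0,0.05,0,0,0,0]
    - [0,0,0.05,0,0,0,0]
    - [0,0,0.05,0,0,0,0]
    - [0,0,0.05,0,0,0,0]
    - [0,0,0.05,0,0,0,0]
    - [0,0,0.05,0,0,0,0]
    - [0,0,0.05,0,0,0,0]
    - [0,0,0.05,0,0,0,0]

```text
time: 6.2
tool_pos: [553.3, 40.4, 141.6]
orientation: [-3.096, -0.533, 0.002]
ft_force: [-5.1, -2.4, 7.0]
opening: 14.3
```

send_rows:
  deltas:
    - [0,0,0.05,0,0,0,0]
    - [0,0,0.05,0,0,0,0]
    - [0,0,0.05,0,0,0,0]
    - [0,0,0.05,0,0,0,0]
    - [0,0,0.05,0,0,0,0]
    - [0,0,0.05,0,0,0,0]
    - [0,0,0.05,0,0,0,0]
    - [0,0,0.05,0,0,0,0]
    - [0,0,0.05,0,0,0,0]
    - [0,0,0.05,0,0,0,0]

```text
time: 7.2
tool_pos: [553.0, 40.4, 141.6]
orientation: [3.132, -0.251, -0.002]
ft_force: [-6.0, -1.8, 8.1]
opening: 14.7
```

send_rows:
  deltas:
    - [0,0,0.04,0,0,0,0]
    - [0,0,0.03,0,0,0,0]
    - [0,0,0.017,0,0,0,0]
    - [0,0,0,0,0,0,0]
    - [0,0,0,0,0,0,0]
    - [0,0,0,0,0,0,0]

```text
time: 7.8
tool_pos: [553.0, 40.4, 141.6]
orientation: [3.118, -0.383, -0.003]
ft_force: [-7.4, -1.6, 8.1]
opening: 14.2
```

```bash
python3 - <<'E'
from h import *
s=read_state();print({k:np.round(v,2) for k,v in s.items()})
im,d=camera('wrist');cv2.imwrite('pics/w3.png',im[:,:,::-1])
E
```

```text
{'time': np.float64(7.8), 'joint_pos': array([-0.78,  0.3 ,  0.74,  1.8 , -0.22,  1.14, -0.21]), 'qd': array([-0., -0.,  0.,  0., -0., -0., -0.]), 'tau': array([-6.600e-01, -4.119e+01,  7.130e+00, -3.574e+01, -5.500e-01,
       -2.180e+00, -1.000e-02]), 'tool_pos': array([553.  ,  40.35, 141.61]), 'orientation': array([ 3.12, -0.38, -0.  ]), 'ft_force': array([-7.37, -1.62,  8.13]), 'wrist_torque': array([-0.37,  1.47,  0.08]), 'opening': np.float64(14.24)}
```

View pics/w3.png

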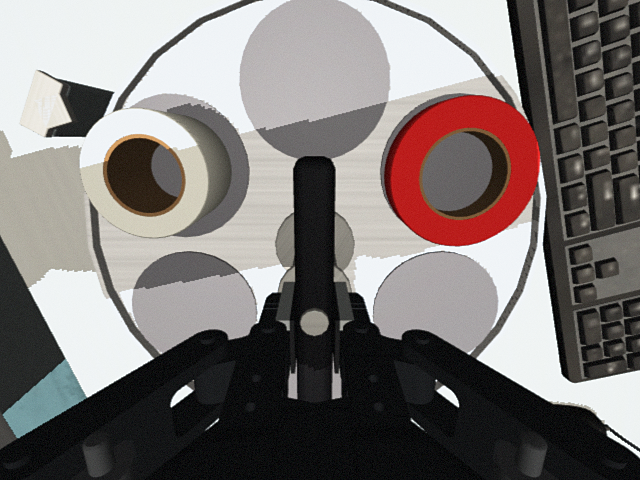

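The table has turned 60° and the white roll at (155,172) stands at the pointer at (60,105). The rolls are unmoved on their pads. Next I release and lift straight up.

send_rows:
  deltas:
    - [0,0,0,0,0,0,0.3]
    - [0,0,0,0,0,0,0.6]
    - [0,0,0,0,0,0,0.8]
    - [0,0,0,0,0,0,0.8]
    - [0,0,0,0,0,0,0.8]
    - [0,0,0,0,0,-0.8,0.8]
    - [0,0,0,0,0,-1.5,0.8]
    - [0,0,0,0,0,-2,0.8]
    - [0,0,0,0,0,-2.5,0.8]
    - [0,0,0,0,0,-2.5,0.8]

```text
time: 8.85
tool_pos: [553.8, 40.6, 236.6]
orientation: [-3.118, 0.383, -0.001]
ft_force: [0.5, 0.6, -0.1]
opening: 68.4
```

send_rows:
  deltas:
    - [0,0,0,0,0,-1.5,0.8]
    - [0,0,0,0,0,-0.8,0.8]
    - [0,0,0,0,0,0,0.8]
    - [0,0,0,0,0,0,0.8]
    - [0,0,0,0,0,0,0.8]

```text
time: 9.35
tool_pos: [553.2, 40.8, 256.2]
orientation: [3.118, -0.382, -0.002]
ft_force: [-0.4, 0.3, -0.1]
opening: 68.1
```

```bash
python3 - <<'E'
from h import *
s=read_state();print(s['time'],s['tool_pos'],s['ft_force'])
im,d,P=cloud('wrist');cv2.imwrite('pics/w4.png',im[:,:,::-1])
z=P[...,2];r=np.hypot(P[...,0]-553,P[...,1]-42)
m=(z>152)&(z<168)&(r<80);q=P[m];w,V=np.linalg.eigh(np.cov(q[:,:2].T));a=V[:,1];print(cv2.minAreaRect(q[:,:2].astype(np.float32)),np.degrees(np.arctan2(a[1],a[0])))
m=(z>98)&(z<115)&(r<160);(c,rad)=cv2.minEnclosingCircle(P[m][:,:2].astype(np.float32));print('roll',c,rad,np.degrees(np.arctan2(c[1]-42,c[0]-553.4)),np.hypot(c[1]-42,c[0]-553.4))
im,d,P=cloud('top');cv2.imwrite('pics/t4.png',im[:,:,::-1])
E
```

```text
9.35 [553.22400069  40.82077533 256.2276792 ] [-0.43124956  0.26544608 -0.13875701]
((554.1089477539062, 41.79881286621094), (128.52713012695312, 15.995017051696777), 75.98731231689453) 75.98665717649114
roll (508.7904052734375, 89.771240234375) 72.07808685302734 133.03987192827557 65.36135964924934
```

View pics/w4.png

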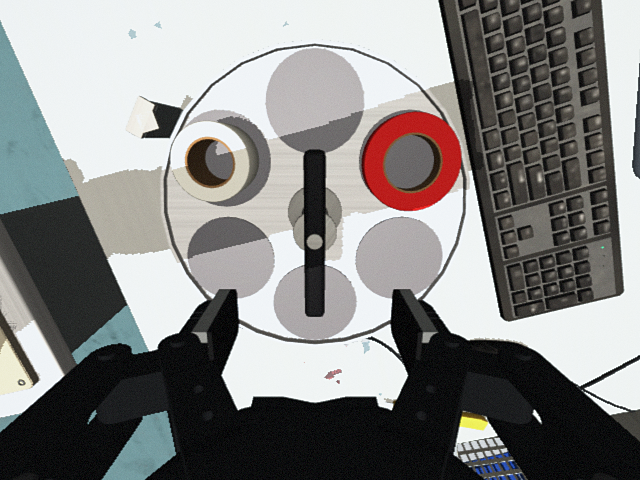

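View pics/t4.png

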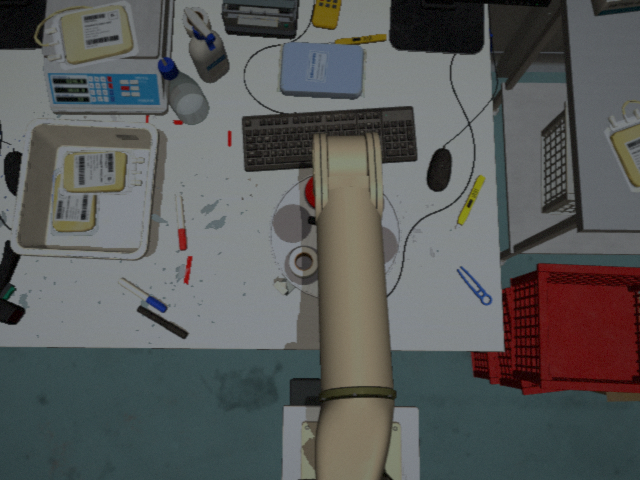

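The bar went from 136.1° to 76.0°, a turn of −60.1°, so it is clicked in. In the top view the white roll at (303,262) is next to the pointer at (281,285), and the bystanders have not moved. The arm is clear.

```bash
python3 -c "
from cell import *
print(close_job())"
```

```text
the job is handed in; nothing more can be done
None
```

I gripped the T-handle, turned the carousel one click clockwise seen from above, let go and lifted the gripper clear. The white label roll now stands at the pointer. The job was handed in at about 9.5 s.

- **Click position:** after release, the wrist camera measured the bar at 76.0°, against 136.1° before. That is a 60.1° turn, so the table is seated in the next click.
- **Label roll:** the wrist and top pictures both show it on the pad at the pointer.
- **Other things:** the tape roll is still on its pad, and the bystanders I could see look unmoved. I compared these by eye in the pictures and did not measure them.
- **Forces:** the readings I took at the wrist were about 11 N at most, while gripping. After the lift they were under 1 N, with the gripper about 96 mm above the bar.
- **Failed check:** my numeric fit of the label roll's position after the turn was no good. It fitted a 72 mm radius to a 34 mm roll, probably because it picked up points from the column. For the roll's place I relied on the bar angle and the pictures instead.

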